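# Open the sprung panel holder for the next panel and hold it open

### The job

One of the three painting panels lies on the cork mat: it goes into the panel holder next. Take the sprung jaw by its upright handle and pull it out until its pointer is level with the mark for that panel's size (near mark for the small panel, middle for the medium, far for the large), and finish while still holding the jaw there by its handle, against its spring, so that I can slip the panel in. Leave the panels and everything else on the bench where they are.

Things in the scene. Friction and masses are not known exactly. Their poses are not given: they have to be found in the camera images.
- jaw (a joint): opening of the sprung jaw of the panel holder, m: 0 = closed against its stop (gap between the jaws 60 mm), growing as the jaw is pulled out along the holder's -x, at most 0.115. The pointer is level with the near mark at 0.034, the middle mark at 0.064, the far mark at 0.094 (gap 94, 124, 154 mm). A spring always pulls it shut: 3 N when closed, 60 N/m more as it opens (about 9 N at the far mark); it returns when let go.
- holder: the panel holder, a plywood base 340 x 136 x 12 mm screwed to the bench, with two steel rods, a brass spring tube, a fixed wooden jaw at its +x end and a sliding wooden jaw. Origin: under the base on its mid-line, 10 mm to the -x side of the middle of its length. The jaw is pulled out along its -x; z up. No part of it but the handle rises above 46 mm
- handle_mid (a point): centre of the upright round dark wooden handle on the sliding jaw, half-way up, 65 mm above the bench; it moves with the jaw. The handle is 24 mm in diameter and 56 mm tall, from 37 to 93 mm above the bench. The sliding block around its foot is 37 mm high and the jaw beside it (35 mm towards the holder's +x) 46 mm high
- pointer (a point): tip of the thin brass pointer on the sliding jaw (on the holder's +y side), which runs along the mark strip; it moves with the jaw
- mark_near (a point): centre of a black cross line, 3 mm wide and 14 mm long, on the aluminium strip along the holder's +y edge: the mark nearest the closed jaw; for the small panel. Marks are 30 mm apart along the holder's x
- mark_middle (a point): centre of a black cross line, 3 mm wide and 14 mm long, on the aluminium strip along the holder's +y edge: the mark that is the second of the three; for the medium panel. Marks are 30 mm apart along the holder's x
- mark_far (a point): centre of a black cross line, 3 mm wide and 14 mm long, on the aluminium strip along the holder's +y edge: the mark farthest from the fixed jaw; for the large panel. Marks are 30 mm apart along the holder's x
- cork_mat: cork mat 190 x 190 x 3 mm lying on the bench beside the holder, on the left or the right; one panel lies on it. Origin: centre of its underside
- panel_small: small square painting panel, white-primed wood, 86 x 86 x 8 mm, lying flat on the cork mat (centred within 15 mm) or, as the other two do, on the grey cutting mat on the other side of the bench. Origin: centre of its underside
- panel_medium: medium square painting panel, white-primed wood, 116 x 116 x 8 mm, lying flat on the cork mat (centred within 15 mm) or, as the other two do, on the grey cutting mat on the other side of the bench. Origin: centre of its underside
- panel_large: large square painting panel, white-primed wood, 146 x 146 x 8 mm, lying flat on the cork mat (centred within 15 mm) or, as the other two do, on the grey cutting mat on the other side of the bench. Origin: centre of its underside
- jar: closed glass jar, 62 mm across, 95 mm tall, standing near the holder; a bystander. Origin on its underside
- bottle: small bottle, 54 mm across, 125 mm tall, standing near the holder; a bystander. Origin on its underside
- tube_a: paint tube, 125 x 36 x 18 mm, lying by the holder; a bystander. Origin on its underside
- tube_b: paint tube, 125 x 36 x 18 mm, lying by the holder; a bystander. Origin on its underside
- brush: paint brush, 190 mm long, lying on the bench; a bystander. Origin on its underside
- knife: palette spatula, 190 mm long, lying on the bench; a bystander. Origin on its underside
- tin: closed tin, 72 mm across, 75 mm tall; a bystander. Origin on its underside
Mind the look-alikes: they are no part of the job. Leave any pink look-alike of the panel_small alone.

How it is judged:
At the end, for the whole second after the job is handed in: The robot's fingers press on the handle with more than 2 N and the jaw stands still (under 10 mm/s) with its pointer within 6 mm of the mark that belongs to the panel lying on the cork mat (near: small, middle: medium, far: large) (((horizontal distance between panel_small and cork_mat below 0.05 m and value of joint jaw between 0.028 and 0.04 m) or (horizontal distance between panel_medium and cork_mat below 0.05 m and value of joint jaw between 0.058 and 0.07 m) or (horizontal distance between panel_large and cork_mat below 0.05 m and value of joint jaw between 0.088 and 0.1 m)) and contact force between the fingers and handle above 2 N and velocity of joint jaw between -0.01 and 0.01 m/s); the arm keeps its last pose, push and grip.
It fails at once if a panel is moved by more than 20 mm (distance of any of panel_small, panel_medium, panel_large from where it was at the start of the episode above 0.02 m).
It fails at once if a bystander is moved by more than 25 mm (distance of any of jar, bottle, tube_a, tube_b, brush, knife, tin from where it was at the start of the episode above 0.025 m).
It also fails if it takes over 29 s, if anything falls off the work surface, if the arm or the gripper's body presses on something with over 40 N, if the wrist force passes 120 N, or if a joint passes its speed limit or range.

### The arm

A 6-joint arm with a two-finger parallel gripper is mounted at the origin on the work surface. World frame = base frame: x ahead of the robot, y to its left, z up, the work surface at z = 0. Lengths are in m, angles in rad, forces in N, time in s.
With the tool pointing down it reaches from about 0.225 to 0.875 m from the base axis. Payload 3.4 kg.
Tool frame: the origin (TCP) lies on the centre line of the jaws, within the pads' length; the fingertips stand 19 mm ahead of it and the grasp point (between the pads) is the TCP; z points along the fingers, y is the line along which they close (so a half turn about z gives the same grasp; the last joint's range is limited). The gripper opens to 85 mm and grips with 20 to 120 N. Pads are 22 mm wide; open, the fingers measure 114 mm over their backs; the gripper's body (76 mm by 85 mm) begins 54 mm behind the grasp point. The pads swing forward as they close: fully open they stand 13 mm farther back than shut.
Start: joints at [1.11, 0.276, 1.505, -0, 1.361, -0.121], TCP at [0.192, 0.542, 0.25] pointing down, gripper open.
Joint ranges: [-2.89, 2.89], [-0.75, 2.08], [0.22, 2.7], [-1.18, 4.32], [0.11, 2.71], [-2.7, 2.7]. Speed limits (rad/s): [2.57, 2.57, 3.14, 3.14, 3.14, 3.14].

### API

Orientations are given as a unit quaternion [x, y, z, w].
In Python, from cell import r gives the robot as it stands.
- The arm moves only by the tool play_rows, never from a script. Its argument "motion" is a list that holds one entry, the list of rows, each a list of 7 numbers: the opening, from 0 (shut) to 1 (fully open), then the shift along the tool's x, y, z as a fraction of full scale, then the turn, a rotation vector about the tool's x, y, z as a fraction of full scale. In form: [[[fingers, dx, dy, dz, rx, ry, rz], ...]]. A call has 1 to 8 rows; each row is the pose to reach, as a shift and turn from the pose commanded when the call began, along the tool's axes at that moment; what a row does not reach only later rows make up. Full scale, the value 1, is 0.4 m for a shift and pi/4 rad for a turn. A row lasts 1/8 s, in which the tool goes at most 62.5 mm and 10.7 degrees, less where a joint would pass 70% of its speed; a pose out of reach is approached as far as the arm can. A call with a number of a shift or a turn outside -1 to 1 is refused whole. A call with a gripper value outside its range is refused whole. The fingers move at their own pace and stop on an object; the grip force is fixed at half the most. Time passes only in rows, so rows that repeat a pose let the fingers close. It gives the time, the measured TCP pose, the force, the opening and the grip force at its end, in the units of the state.
- r.get_state(): the state, without advancing time (a new reading comes with each control period).
- r.capture(name): name is "scene" or "top" or "wrist"; returns a dict with "image" (480x640x3 uint8, red, green, blue), "fx", "fy", "cx", "cy" (pixels), "pose" (4x4, takes a point from camera to world coordinates); the wrist camera has in their place "mount" (4x4, takes a point from camera to tool coordinates, whose origin is the TCP and whose axes are the flange's). Camera axes: x right, y down, z forward; pixel columns grow to the right and rows downward; lengths in m; the calibration is good to about 2 mm. The wrist camera is an equidistant fisheye: a pixel r from the principal point sees the ray r / f radians off the axis. A picture is of the moment at which its call begins: read the wrist's pose just before it. There is no depth.
- r.job_done(): hands the job in; it is judged then, once.
Trained networks look in the newest picture that a camera, given by its name, has taken for a name from the list of things; names that differ only in an ending like _2 or _b are one class to them, and where a whole thing is asked for, a point or a joint stands for the part that bears it (a point fixed in the world has none). Each returns a list of dicts, best first, with "conf" (0 to 1); they miss things now and then, are a little off and sometimes report something else, mostly with a low value. They report only what shows in the picture. A call takes as long as a camera call. They do not tell look-alikes from the thing itself.
- r.find_in(camera, label): "point" ([x, y, z] in m, in the coordinates of the camera as it stood for that picture, good to about 4 mm: the middle of the surface that is visible of it).
- r.outline_of(camera, label): "pixels" (480x640 bool, what is visible of it).
- r.landmark_of(camera, label): "point" ([x, y, z] in m, in the coordinates of the camera as it stood for that picture, good to about 4 mm: a listed point, or the origin of a listed thing).
The state is a dict: "time_s": time; "joints": joint angles; "joint_vel": joint speeds; "joint_efforts": joint torques, N m; "tool_pos": TCP position; "tool_rot": TCP orientation; "ft_force": force on the tool from outside, world axes, zero at the start; "ft_torque": the same for the moment, N m; "finger_gap": finger opening in m; "grip_force": force on a finger pad.
Only numpy, scipy, OpenCV 4.12 (cv2) and the standard library are available. Lean on these libraries where they do the work, as an engineer would, in place of code of your own. Each camera call takes 0.05 s, during which the arm holds its last target. There are 200 camera calls.

## Working session

There is one attempt and no reset: what is moved stays moved. The work goes in short steps, Python scripts to look and compute and a tool call to move; the robot and the scene stay as the last step left them, time stands still between calls to the robot, and variables do not carry over. Pictures are saved under pics/ and viewed, at most 10 in all, crops included, and the job is handed in when it is done.

Besides the shell and the picture viewer there is one more tool, called after "Request:" as name(argument=value, ...) on one line, values as JSON. play_rows: Moves the arm, as the interface text tells. Shift numbers are shares of 0.4 m and turn numbers shares of pi/4 rad, none past 1 either way. Its arguments: {"type":"object","properties":{"motion":{"type":"array","items":{"type":"array","items":{"type":"array","items":{"type":"number","minimum":-1,"maximum":1}}}}},"required":["motion"]}

```bash
mkdir -p pics; cat > h.py <<'E'
import numpy as np, cv2
from cell import r
def cap(cam,name=None):
    c=r.capture(cam)
    if name: cv2.imwrite(f'pics/{name}.png',c['image'][:,:,::-1])
    return c
def w(c,p):
    return (np.array(c['pose'])@np.append(p,1))[:3]
def px(c,P):
    p=np.linalg.inv(np.array(c['pose']))@np.append(P,1); return (c['fx']*p[0]/p[2]+c['cx'],c['fy']*p[1]/p[2]+c['cy'])
E
python3 - <<'E'
from h import *
np.set_printoptions(precision=3,suppress=True)
for cam in ('top','scene'):
    c=cap(cam,cam+'0'); print(cam,c['fx'],c['fy'],c['cx'],c['cy'],np.array(c['pose']))
    for l in ('handle_mid','pointer','mark_near','mark_middle','mark_far','holder','cork_mat','panel_small','panel_medium','panel_large'):
        for d in r.landmark_of(cam,l)[:3]:
            p=w(c,d['point']); print(l,round(d['conf'],2),p,np.round(px(c,p)))
print(r.get_state())
E
```

```text
top 444.846026709562 444.846026709562 319.29501522048196 243.94097336671322 [[-0.004 -0.991  0.131  0.397]
 [-1.     0.004  0.     0.006]
 [-0.001 -0.131 -0.991  1.087]
 [ 0.     0.     0.     1.   ]]
handle_mid 0.58 [0.541 0.013 0.061] [316. 241.]
pointer 0.77 [0.547 0.064 0.018] [296. 241.]
pointer 0.37 [0.546 0.01  0.063] [318. 238.]
pointer 0.19 [ 0.565 -0.121  0.002] [371. 234.]
mark_near 0.6 [0.516 0.065 0.015] [295. 254.]
mark_near 0.22 [ 0.453 -0.126 -0.001] [374. 280.]
mark_middle 0.95 [0.486 0.071 0.013] [293. 266.]
mark_far 0.64 [0.455 0.064 0.016] [296. 279.]
mark_far 0.55 [0.454 0.47  0.004] [129. 280.]
holder 0.87 [0.528 0.009 0.006] [318. 249.]
holder 0.62 [ 0.355 -0.272 -0.   ] [435. 320.]
panel_small 0.72 [ 0.39  -0.426  0.005] [499. 305.]
panel_small 0.64 [ 0.731 -0.448  0.002] [500. 168.]
panel_medium 0.69 [ 0.547 -0.44   0.003] [501. 241.]
panel_large 0.71 [0.454 0.472 0.008] [127. 280.]
panel_large 0.49 [ 0.546 -0.438  0.003] [500. 241.]
panel_large 0.34 [ 0.389 -0.429  0.005] [500. 306.]
scene 527.9865812533596 527.9865812533596 321.28931714464244 242.5957181557
[... 486 characters left out ...]
-0.443 -0.003] [298. 450.]
panel_small 0.6 [ 0.389 -0.43   0.005] [171. 365.]
panel_medium 0.86 [ 0.553 -0.439  0.001] [227. 404.]
panel_large 0.91 [0.456 0.466 0.003] [381. 168.]
panel_large 0.61 [ 0.469  0.47  -0.001] [385. 170.]
{'time_s': 1.1, 'joints': array([ 1.11 ,  0.276,  1.505, -0.   ,  1.361, -0.121]), 'joint_vel': array([ 0.   , -0.   , -0.   ,  0.   , -0.002,  0.002]), 'joint_efforts': array([ -0.   , -41.667, -24.61 ,  -0.001,   0.001,   0.   ]), 'tool_pos': array([0.192, 0.542, 0.25 ]), 'tool_rot': array([0.169, 0.986, 0.   , 0.   ]), 'ft_force': array([-0.497,  0.151, -0.198]), 'ft_torque': array([-0.022, -0.019, -0.01 ]), 'grip_force': 0.0, 'finger_gap': 0.08528769565936944}
```

View pics/top0.png

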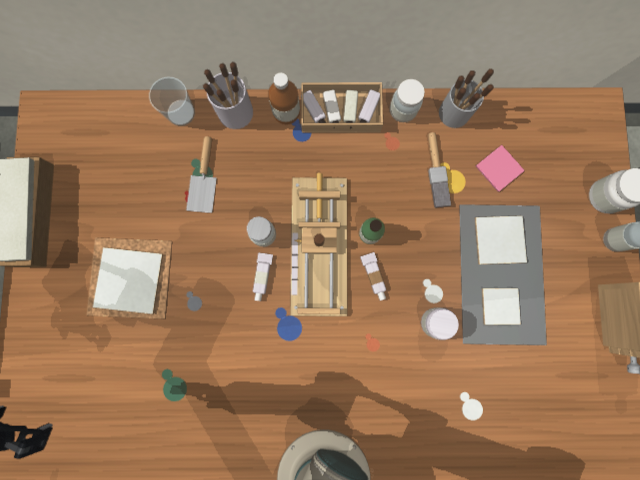

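View pics/scene0.png

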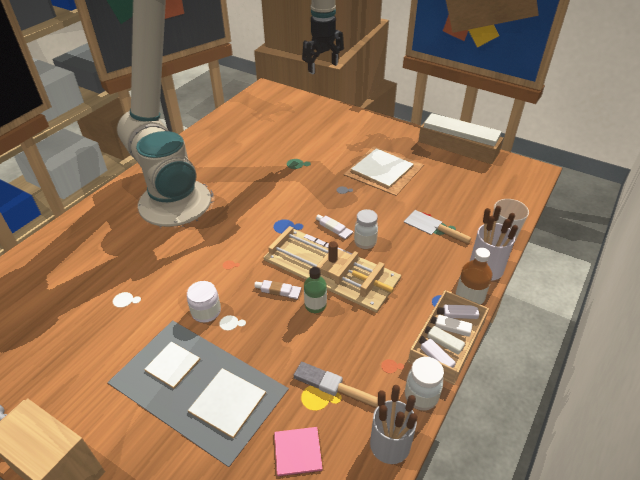

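The top view shows the cork mat at (130,278). Its panel is about 64 px across, which at roughly 0.424 px/mm matches the large panel. The two panels on the grey mat measure about 49 px at (501,240) and 36 px at (501,306), so they are the medium and the small. The pink square at (500,168) is the look-alike. That makes the far mark the target, jaw 0.094.

The handle is the dark round upright at (319,240) in top and (333,252) in scene. Things it could be confused with are the bottle cap (376,225) and the brush or knife handles (435,150) and (205,155); the holder's upright is the right one. I'll move above it now.

Request:
play_rows(motion=[[[1,-0.95,-0.725,0,0,0,1],[1,-0.95,-0.725,0,0,0,1],[1,-0.95,-0.725,0,0,0,1],[1,-0.95,-0.725,0,0,0,1],[1,-0.95,-0.725,0,0,0,1],[1,-0.95,-0.725,0,0,0,1],[1,-0.95,-0.725,0,0,0,1],[1,-0.95,-0.725,0,0,0,1]]])

```text
time_s: 2.1
tool_pos: [0.4546, 0.1396, 0.2505]
tool_rot: [0.534, 0.845, 0.0, 0.001]
ft_force: [-0.0, 0.6, 0.1]
finger_gap: 0.0855
grip_force: 0.0
```

```bash
cat >> h.py <<'E'
from scipy.spatial.transform import Rotation as Ro
def to(P,yaw=0.0):
    "shift/turn fractions to TCP P, tool y at world angle yaw"
    s=r.get_state(); R=Ro.from_quat(s['tool_rot'])
    T=Ro.from_matrix(np.array([[-np.sin(yaw),np.cos(yaw),0],[np.cos(yaw),np.sin(yaw),0],[0,0,-1]])) 
    T=Ro.from_matrix(np.array([[-np.sin(yaw),np.cos(yaw),0],[np.cos(yaw),np.sin(yaw),0],[0,0,-1]]))
    return R.inv().apply(np.array(P)-s['tool_pos'])/0.4,(R.inv()*T).as_rotvec()/(np.pi/4),s['tool_pos'],s['time_s']
E
python3 - <<'E'
from h import *
np.set_printoptions(precision=3,suppress=True)
s=r.get_state(); print(s['tool_pos'],s['joints'])
print(Ro.from_quat(s['tool_rot']).as_matrix())
E
```

```text
[0.455 0.14  0.251] [ 0.152  0.125  1.703 -0.     1.312 -0.292]
[[-0.429  0.903  0.001]
 [ 0.903  0.429 -0.   ]
 [-0.001  0.001 -1.   ]]
```

Request:
play_rows(motion=[[[1,-0.387,0.061,0,0,0,0.565],[1,-0.387,0.061,0,0,0,0.565],[1,-0.387,0.061,0,0,0,0.565],[1,-0.387,0.061,0,0,0,0.565]]])

```text
time_s: 2.6
tool_pos: [0.5433, 0.0108, 0.2499]
tool_rot: [0.708, 0.707, -0.0, 0.0]
ft_force: [-0.9, 0.3, 0.9]
finger_gap: 0.085
grip_force: 0.0
```

```bash
python3 - <<'E'
from h import *
np.set_printoptions(precision=3,suppress=True)
s=r.get_state(); R=Ro.from_quat(s['tool_rot']).as_matrix()
c=cap('wrist','wrist0'); M=np.eye(4); M[:3,:3]=R; M[:3,3]=s['tool_pos']
print(s['tool_pos'],R[:,1],{k:c[k] for k in('fx','cx','cy')}); print(np.array(c['mount']))
c['pose']=M@np.array(c['mount'])
for l in ('handle_mid','pointer','mark_near','mark_middle','mark_far','holder'):
    for d in r.landmark_of('wrist',l)[:2]:
        p=np.array(d['point']); n=np.hypot(*p[:2]); t=np.arctan2(n,p[2])
        print(l,round(d['conf'],2),w(c,p), np.round([c['cx']+c['fx']*t*p[0]/n,c['cy']+c['fx']*t*p[1]/n]))
E
```

```text
[0.543 0.011 0.25 ] [ 1.    -0.001  0.   ] {'fx': 371.64829954431775, 'cx': 319.01861947216054, 'cy': 235.05574463626314}
[[ 0.001 -0.951 -0.31   0.078]
 [ 1.     0.001  0.     0.   ]
 [ 0.    -0.31   0.951 -0.123]
 [ 0.     0.     0.     1.   ]]
handle_mid 0.92 [0.542 0.007 0.066] [317. 215.]
pointer 0.77 [0.55  0.064 0.022] [326. 144.]
mark_near 0.76 [0.516 0.066 0.021] [290. 142.]
mark_middle 0.59 [0.483 0.067 0.014] [256. 142.]
mark_far 0.82 [0.459 0.067 0.016] [232. 143.]
holder 0.64 [ 0.536  0.007 -0.   ] [312. 198.]
```

View pics/wrist0.png

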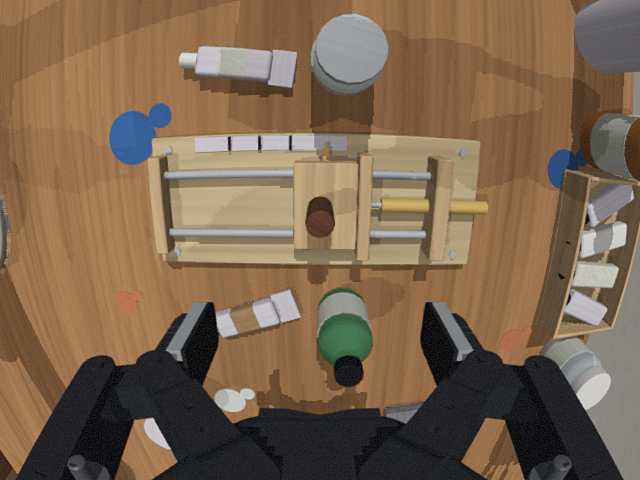

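The wrist view shows the handle at (320,216), the pointer at (326,150) and the marks at (290,143), (260,143) and (230,143). The holder is aligned with world x to within about 1°, and the fingers have clear space. Next I descend and close along x.

Request:
play_rows(motion=[[[1,-0.005,0,0.15,0,0,0],[1,-0.005,0,0.3,0,0,0],[1,-0.005,0,0.4,0,0,0],[1,-0.005,0,0.44,0,0,0],[1,-0.005,0,0.44,0,0,0]]])

```text
time_s: 3.58
tool_pos: [0.5408, 0.0117, 0.0732]
tool_rot: [0.706, 0.708, -0.001, -0.001]
ft_force: [0.2, 0.3, -0.0]
finger_gap: 0.0855
grip_force: 0.0
```

Request:
play_rows(motion=[[[0,0,0,0,0,0,0],[0,0,0,0,0,0,0],[0,0,0,0,0,0,0],[0,0,0,0,0,0,0],[0,0,0,0,0,0,0],[0,0,0,0,0,0,0]]])

```text
time_s: 4.32
tool_pos: [0.5437, 0.0109, 0.0753]
tool_rot: [0.707, 0.708, 0.001, 0.001]
ft_force: [3.2, 1.4, 5.6]
finger_gap: 0.0224
grip_force: 59.0
```

Gripped: gap 22 mm, 59 N. Now I pull out gradually.

Request:
play_rows(motion=[[[0,0,-0.04,0,0,0,0],[0,0,-0.08,0,0,0,0],[0,0,-0.12,0,0,0,0],[0,0,-0.16,0,0,0,0],[0,0,-0.2,0,0,0,0],[0,0,-0.235,0,0,0,0],[0,0,-0.235,0,0,0,0],[0,0,-0.235,0,0,0,0]]])

```text
time_s: 5.32
tool_pos: [0.4516, 0.0118, 0.0753]
tool_rot: [0.707, 0.707, 0.004, 0.002]
ft_force: [8.3, 7.4, 2.4]
finger_gap: 0.0228
grip_force: 60.1
```

```bash
python3 - <<'E'
from h import *
np.set_printoptions(precision=3,suppress=True)
s=r.get_state(); print(s['tool_pos'],s['ft_force'],s['grip_force'],s['finger_gap'])
R=Ro.from_quat(s['tool_rot']).as_matrix(); M=np.eye(4); M[:3,:3]=R; M[:3,3]=s['tool_pos']
for cam in('top','scene','wrist'):
    c=cap(cam,cam+'1')
    if cam=='wrist': c['pose']=M@np.array(c['mount'])
    for l in ('handle_mid','pointer','mark_near','mark_middle','mark_far'):
        for d in r.landmark_of(cam,l)[:1]: print(cam,l,round(d['conf'],2),w(c,d['point']))
top=cv2.imread('pics/top1.png')[215:325,250:390]; sc=cv2.imread('pics/scene1.png')[195:305,260:400]
wr=cv2.imread('pics/wrist1.png')
z=lambda a:cv2.resize(a,(400,314),interpolation=cv2.INTER_CUBIC)
cv2.imwrite('pics/c1.png',np.vstack([np.hstack([z(top),z(sc)]),cv2.resize(wr[:240],(800,286))]))
E
```

```text
[0.452 0.012 0.075] [8.318 7.358 2.367] 60.104175209999084 0.02275807421013406
top pointer 0.49 [ 0.351 -0.272 -0.   ]
top mark_far 0.7 [ 0.567 -0.119  0.004]
scene pointer 0.81 [0.457 0.068 0.019]
scene mark_near 0.71 [0.516 0.069 0.014]
scene mark_middle 0.72 [0.486 0.071 0.013]
scene mark_far 0.71 [0.456 0.069 0.017]
wrist handle_mid 0.98 [0.448 0.008 0.066]
wrist pointer 0.79 [0.458 0.068 0.018]
wrist mark_near 0.65 [0.514 0.067 0.02 ]
wrist mark_middle 0.77 [0.488 0.067 0.015]
wrist mark_far 0.65 [0.458 0.07  0.017]
```

View pics/c1.png

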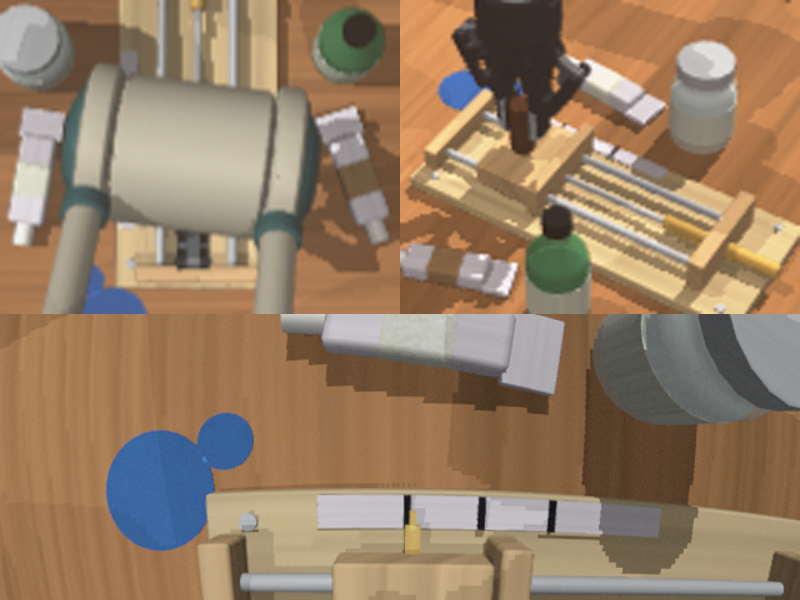

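In the wrist strip the pointer is at (413,515) and the far mark at (407,510), with about 74 px per 30 mm. The pointer is therefore roughly 2 mm short, so I nudge it out by that much and let it settle.

Request:
play_rows(motion=[[[0,0,-0.006,0,0,0,0],[0,0,-0.006,0,0,0,0],[0,0,-0.006,0,0,0,0],[0,0,-0.006,0,0,0,0],[0,0,-0.006,0,0,0,0],[0,0,-0.006,0,0,0,0]]])

```text
time_s: 6.98
tool_pos: [0.4497, 0.0118, 0.0753]
tool_rot: [0.707, 0.707, 0.004, 0.002]
ft_force: [8.7, 7.4, 1.8]
finger_gap: 0.0228
grip_force: 60.2
```

```bash
python3 - <<'E'
from h import *
c=cap('wrist','wrist2'); s=r.get_state(); print(s['tool_pos'],s['ft_force'],s['grip_force'],s['time_s'])
cv2.imwrite('pics/c2.png',cv2.resize(c['image'][130:220,200:480,::-1],None,fx=2.8,fy=2.8))
E
```

```text
[0.44965499 0.01184649 0.07534094] [8.66603624 7.16666246 1.4723764 ] 60.15714704990387 7.025
```

View pics/c2.png

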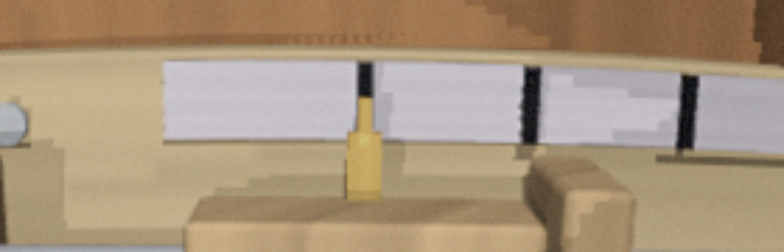

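The pointer tip (365,98) now lies on the far mark (365,80), and the grip is steady at 60 N. I'm handing in.

```bash
python3 -c "
from cell import r
print(r.job_done())"
```

```text
the job is handed in; nothing more can be done
None
```

The large panel is on the cork mat, so I pulled the jaw out until its pointer lay on the far mark, and the gripper is still holding it there by the handle at about 60 N; the job is handed in, with no verdict returned.

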